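# Turn a kiln post glaze side up and clamp it in the vise

### The arm

A 6-joint arm with a two-finger parallel gripper is mounted at the origin on the work surface; the furniture and walls round the work are solid. World frame = base frame: x ahead of the robot, y to its left, z up, the work surface at z = 0. Lengths are in mm, angles in rad, forces in N, time in s.
With the tool pointing down it reaches from about 275 to 825 mm from the base axis. Payload 5.2 kg.
Tool frame: the origin (TCP) lies at the very end of the fingers, on their centre line; the grasp point (between the pads) lies 19 mm behind it; z points along the fingers, y is the direction in which the jaws open and shut (so a half turn about z gives the same grasp; the last joint's range is limited). The gripper opens to 93 mm and grips with 3 to 60 N. Pads are 15 mm wide; open, the fingers measure 128 mm over their backs; the gripper's body (75 mm by 188 mm) begins 65 mm behind the grasp point.
Start: joints at [1.028, 0.259, 1.535, -0, 1.348, -0.203], TCP at [183.293, 518.564, 218.653] pointing down, gripper open.
Joint ranges: [-3.14, 3.14], [-0.91, 2.08], [0.19, 2.58], [-1.22, 4.36], [0.22, 2.71], [-3.12, 3.12]. Speed limits (rad/s): [2.57, 2.57, 3.14, 3.14, 3.14, 3.14].

### API

Orientations are given as [roll, pitch, yaw] about the fixed x, y, z axes, in that order (R = Rz(yaw) Ry(pitch) Rx(roll)).
In Python, from bench import robot gives the robot as it stands. The module is installed in compiled form; this text tells all that it offers. Calls block until the motion is done:
- robot.move_ptp(position, orientation): joint-space move of the TCP to a pose.
- robot.move_linear(position, ori=None, speed=150, f_stop=None): straight line of the TCP; ori=None keeps the orientation; speed is the mean speed in mm/s. With f_stop (N) it stops when the force on the tool has changed by that much, and returns True; else False.
- robot.move_j(angles): joint-space move.
- robot.move_gripper(opening): opening from 0.0 (shut) to 1.0 (fully open); the grip force is fixed at half the most; returns when the fingers have stopped.
- robot.sleep(seconds).
- robot.inverse_kinematics(position, orientation): joint angles nearest the present ones, or None.
- robot.get_image(name): name is "side" or "top" or "wrist"; returns a dict with "img" (400x640x3 uint8, blue, green, red), "fovy" (degrees; the focal length in pixels is half the picture's height over the tangent of half this angle, whatever the lens; pixels are square), "cx", "cy" (the principal point, pixels), "k1" (the pictures are not rectified: a ray, as slopes to the right and down, at radius r is drawn at 1 + k1 r^2 times it, then the intrinsics apply), "eye" and "orientation" of the camera in the world. Camera axes: x right, y down, z forward; pixel columns grow to the right and rows downward; lengths in mm; the calibration is good to about 2 mm. A picture is of the moment at which its call begins. There is no depth.
A pose or a line that the arm cannot do raises robot.MotionError and nothing moves.
- robot.hand_in(): hands the job in, once; it reports no verdict.
Readings, each from a call of its own:
- robot.current_t(): time.
- robot.current_qpos(): joint angles.
- robot.current_joint_vel(): joint speeds.
- robot.current_joint_efforts(): joint torques, N m.
- robot.current_tcp_pos(): TCP position.
- robot.current_eef_rot(): TCP orientation.
- robot.current_contact_force(): force on the tool from outside, world axes, zero at the start.
- robot.current_ft_torque(): the same for the moment, N m.
- robot.current_gripper_width(): opening from 0.0 (shut) to 1.0 (fully open).
Only numpy, scipy, OpenCV 4.12 (cv2) and the standard library are available. Lean on these libraries where they do the work, as an engineer would, in place of code of your own. Each camera call takes 0.05 s, during which the arm holds its last target. There are 200 camera calls.

### The job

One kiln post lies between the open jaws of the small vise, with the blue glaze run on the wrong side. Roll that post over, flat by flat, until its blue-glazed face lies on top and it rests flat on the board between the jaws; then crank the vise handle until the post is held tight between both jaws, still glaze up, and let go. Leave the two spare posts and the cups alone.

Things in the scene. Friction and masses are not known exactly. Their poses are not given: they have to be found in the camera images.
- board: Plywood ware board 205 x 260 x 16 mm, fixed to the table, carrying the vise. Origin on its underside, midway between the open jaws. The jaws face each other along the board's y axis: fixed jaw on the +y side, moving jaw on the -y side, then the rack housing and crank. Two spare posts lie on the board's near part, at about x = -115 mm, y = +18 and +77 mm. x is across the vise, away from the robot.
- bed (a point): Point on the board's top face midway between the open jaws (axes as the board); the post must finally lie within 30 mm of it along x.
- fixed_jaw: Fixed steel-faced jaw, 44 mm wide (x), 34 mm tall, 20 mm thick with a 22 mm high, 22 mm deep block behind it. Origin on the board's top face, in the plane of its gripping face (55 mm from bed, +y); the face looks to the board's -y and has a level V groove 4 mm deep, of 120 degrees, centred 21 mm above the board, that takes a corner of a post lying on a flat.
- moving_jaw: Moving jaw, same size and groove, face looking to the board's +y. Origin on the board's top face level in the plane of its gripping face: 55 mm from bed at -y when open. It slides towards the fixed jaw 32 mm per rad of crank and pushes a loose post before it.
- crank (a joint): Angle of the vise crank, rad: 0 = open (as found), up to 2.44; grows clockwise seen from above and closes the jaw. A post lying glaze up is clamped at about 2.1 to 2.2. It has friction (about 0.25 N m with the jaw) and stays where it is left, holding the jaw's squeeze; about 8 to 15 N at the knob, along its path, clamps well.
- crank_pivot (a point): On the upright axis of the crank, at the top of its hub, 63 mm above the table.
- crank_knob (a point): On the axis of the crank's upright black knob, 18 mm diameter, 50 mm tall, that spins freely on the crank's end; this point is 28 mm above the knob's foot and 90 mm above the table, 55 mm from the crank's axis. Seen from the crank's axis it lies at crank 0 towards the board's -x and a little -y (25 degrees from -x); it swings through -x to about +y.
- post_a: Bisque-coloured hexagonal kiln post, 62 mm long, 42 mm across flats (48.5 mm across corners), 0.2 kg. Origin at its centre, 21 mm above the board when it lies on a flat. Its x axis runs along the post; its z axis points out of the one face that carries the blue glaze run (the blue also runs 11 mm down both ends from that face, so it shows which way the face points). Any of the three posts may be the one in the vise; the other two are spares.
- post_b: Bisque-coloured hexagonal kiln post, 62 mm long, 42 mm across flats (48.5 mm across corners), 0.2 kg. Origin at its centre, 21 mm above the board when it lies on a flat. Its x axis runs along the post; its z axis points out of the one face that carries the blue glaze run (the blue also runs 11 mm down both ends from that face, so it shows which way the face points). As post_a.
- post_c: Bisque-coloured hexagonal kiln post, 62 mm long, 42 mm across flats (48.5 mm across corners), 0.2 kg. Origin at its centre, 21 mm above the board when it lies on a flat. Its x axis runs along the post; its z axis points out of the one face that carries the blue glaze run (the blue also runs 11 mm down both ends from that face, so it shows which way the face points). As post_a.
- cup_loose: Grey-white cup, 70 mm wide, 61 mm tall, standing on the table; origin under its centre. Bystander.
- brown_cup: Small brown cup, 52 mm wide, 43 mm tall, standing on the table; origin under its centre. Bystander.
Mind the look-alikes: they are no part of the job. What is shaped like the post_c but red is not meant.

How it is judged (in metres and radians):
On the way:
1. the post in the vise rests flat on the board between the jaws with its glazed face up, not yet pressed by the moving jaw (((x of post_a in the frame of bed between -0.03 and 0.03 m and y of post_a in the frame of bed between -0.06 and 0.06 m and angle between post_a's own z axis and vertical below 0.1 rad and z of post_a in the frame of bed below 0.0235 m and contact force between moving_jaw and post_a below 0.5 N) or (x of post_b in the frame of bed between -0.03 and 0.03 m and y of post_b in the frame of bed between -0.06 and 0.06 m and angle between post_b's own z axis and vertical below 0.1 rad and z of post_b in the frame of bed below 0.0235 m and contact force between moving_jaw and post_b below 0.5 N) or (x of post_c in the frame of bed between -0.03 and 0.03 m and y of post_c in the frame of bed between -0.06 and 0.06 m and angle between post_c's own z axis and vertical below 0.1 rad and z of post_c in the frame of bed below 0.0235 m and contact force between moving_jaw and post_c below 0.5 N))), for 0.2 s.
At the end, for the whole second after the job is handed in: One post lies flat on the board between the jaws (centre within 30 mm of bed along the board's x), glazed face up within 0.1 rad, pressed by each of the two jaws with more than 2 N, post and crank at rest; the spare posts and cups have not been moved (((x of post_a in the frame of bed between -0.03 and 0.03 m and y of post_a in the frame of bed between -0.06 and 0.06 m and angle between post_a's own z axis and vertical below 0.1 rad and z of post_a in the frame of bed below 0.0235 m and contact force between each of moving_jaw, fixed_jaw and post_a above 2 N and linear speed of post_a below 0.01 m/s and velocity of joint crank below 0.05 rad/s) or (x of post_b in the frame of bed between -0.03 and 0.03 m and y of post_b in the frame of bed between -0.06 and 0.06 m and angle between post_b's own z axis and vertical below 0.1 rad and z of post_b in the frame of bed below 0.0235 m and contact force between each of moving_jaw, fixed_jaw and post_b above 2 N and linear speed of post_b below 0.01 m/s and velocity of joint crank below 0.05 rad/s) or (x of post_c in the frame of bed between -0.03 and 0.03 m and y of post_c in the frame of bed between -0.06 and 0.06 m and angle between post_c's own z axis and vertical below 0.1 rad and z of post_c in the frame of bed below 0.0235 m and contact force between each of moving_jaw, fixed_jaw and post_c above 2 N and linear speed of post_c below 0.01 m/s and velocity of joint crank below 0.05 rad/s))); the robot touches nothing.
It fails at once if a post away from the vise (a spare, or one carried off) has been moved by more than 20 mm ((horizontal distance between post_a and bed above 0.1 m and distance of post_a from where it was at the start of the episode above 0.02 m) or (horizontal distance between post_b and bed above 0.1 m and distance of post_b from where it was at the start of the episode above 0.02 m) or (horizontal distance between post_c and bed above 0.1 m and distance of post_c from where it was at the start of the episode above 0.02 m)).
It fails at once if a cup has been moved by more than 30 mm (distance of any of cup_loose, brown_cup from where it was at the start of the episode above 0.03 m).
It also fails if it takes over 64 s, if anything falls off the work surface, if the arm or the gripper's body presses on something with over 40 N, if the wrist force passes 120 N, or if a joint passes its speed limit or range.

## Working session

There is one attempt and no reset: what is moved stays moved. The work goes in short steps, each a Python script; the robot and the scene stay as the last script left them, time stands still between calls to the robot, and variables do not carry over. Pictures are saved under pics/ and viewed, about 8 in all and at most 12, crops included, and the job is handed in when it is done.

```bash
mkdir -p pics
cat > h.py <<'E'
import numpy as np, cv2
from bench import robot
from scipy.spatial.transform import Rotation as R
def cam(name):
    d=robot.get_image(name); return d
def K(d):
    f=200/np.tan(np.radians(d['fovy'])/2); return f
def rot(d):
    o=np.array(d['orientation'],float)
    return o if o.shape==(3,3) else R.from_euler('xyz',o).as_matrix()
def ray(d,u,v):
    f=K(d); a=np.array([(u-d['cx'])/f,(v-d['cy'])/f]); s=a.copy()
    for _ in range(20): s=a/(1+d['k1']*(s@s))
    return np.array(d['eye'],float), rot(d)@np.array([s[0],s[1],1.])
def onz(d,u,v,z):
    e,r=ray(d,u,v); return e+r*(z-e[2])/r[2]
def proj(d,p):
    q=rot(d).T@(np.array(p,float)-np.array(d['eye'])); s=q[:2]/q[2]; s=s*(1+d['k1']*(s@s)); f=K(d)
    return np.array([d['cx'],d['cy']])+f*s
E
python3 - <<'E'
from h import *
for n in ['top','side']:
    d=cam(n); cv2.imwrite(f'pics/{n}0.png',d['img']); print(n,{k:v for k,v in d.items() if k!='img'})
a=cv2.imread('pics/top0.png');b=cv2.imread('pics/side0.png')
import pickle
E
```

```text
top {'fovy': 57.64035604320356, 'cx': 319.5585850095934, 'cy': 195.67292037552915, 'k1': -0.004302856978616631, 'eye': array([ 273.07979919,  -73.38397532, 1151.84568788]), 'orientation': array([-2.95609382,  0.02187546, -1.59949438])}
side {'fovy': 45.05084221899896, 'cx': 323.332886743701, 'cy': 204.29898924238353, 'k1': 0.03625702303695044, 'eye': array([  60.08916744, -815.71127255,  795.4514994 ]), 'orientation': array([-2.26283683, -0.01798878, -0.48861043])}
```

View pics/top0.png

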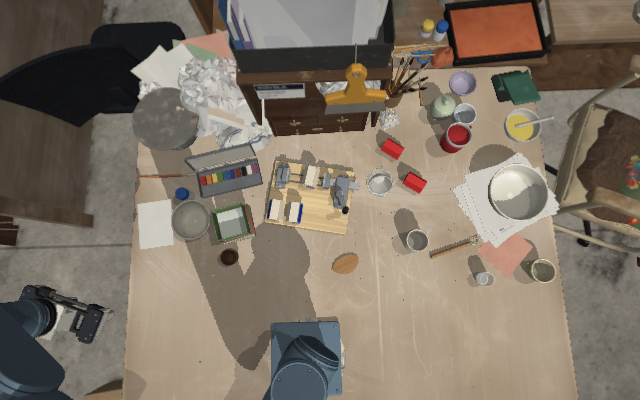

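View pics/side0.png

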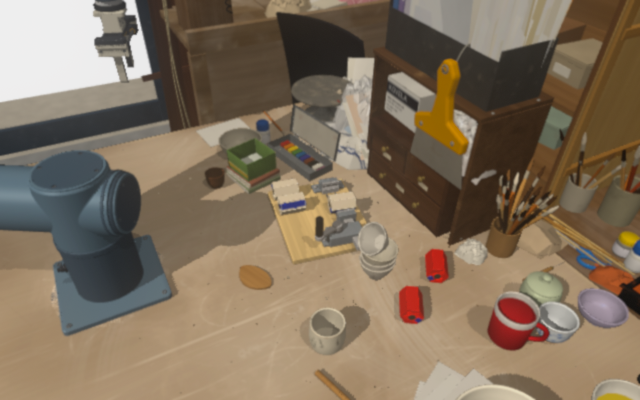

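Top view: board at about (310,197), vise on its far half with one post at about (312,176) between the jaws and spares at about (274,209) and (295,211). Red look-alikes are at (392,149) and (414,183). I'll enlarge the board in both views.

Run:
```python
import cv2,numpy as np
a=cv2.imread('pics/top0.png')[145:245,255:405];b=cv2.imread('pics/side0.png')[165:275,260:410]
a=cv2.resize(a,None,fx=5.3,fy=5.3,interpolation=cv2.INTER_CUBIC)[:530,:795]
cv2.imwrite('pics/topc.png',a)
b=cv2.resize(b,None,fx=5.3,fy=5.3,interpolation=cv2.INTER_CUBIC)[:590,:795]
cv2.imwrite('pics/sidec.png',b)
```

```text
(no output)
```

View pics/topc.png

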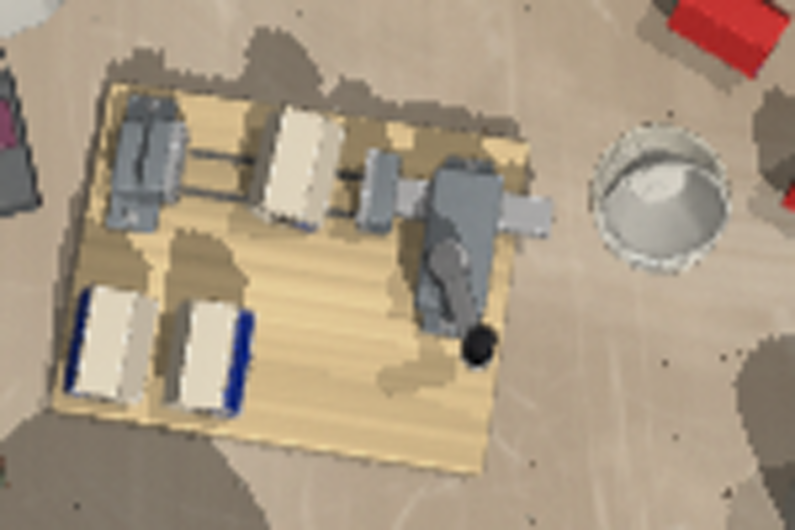

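View pics/sidec.png

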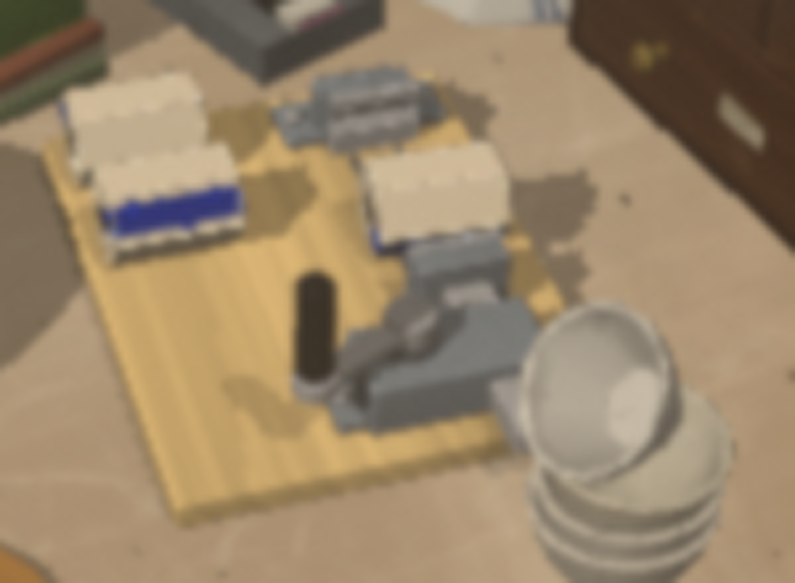

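Side crop: the vise post (about (435,200) in the crop) shows two bisque faces and blue low on its near/-y edge. That means the glaze is 120° or 180° from the top. The spares at (80,340) and (212,355) in the top crop have blue sides and stay put. Next I'll measure the board frame.

Run:
```python
from h import *
d=cam('top'); im=d['img']
c=[(110,85),(528,140),(480,470),(52,412)]
P=np.array([onz(d,255+x/5.3,145+y/5.3,16) for x,y in c]); print('guess',P.round(1).tolist())
hsv=cv2.cvtColor(im,cv2.COLOR_BGR2HSV)
# refine: board mask by saturation/hue
m=cv2.inRange(hsv,(14,80,120),(28,255,255)); sub=np.zeros_like(m); sub[150:245,255:365]=m[150:245,255:365]
sub=cv2.morphologyEx(sub,cv2.MORPH_OPEN,np.ones((3,3)))
pts=cv2.findNonZero(sub).reshape(-1,2)
W=np.array([onz(d,u,v,16)[:2] for u,v in pts],np.float32)
r=cv2.minAreaRect(W); print('rect',r)
L=[np.linalg.norm(P[i]-P[(i+1)%4]) for i in range(4)]; print('sides',L)
def px(x,y): return 255+x/5.3,145+y/5.3
print('knob top z112',onz(d,*px(479,343),112).round(1))
print('hub top z63',onz(d,*px(447,253),63).round(1))
print('cup rim z~110', onz(d,*px(660,198),110).round(1))
b=[np.array(onz(d,*px(x,y),z))[:2] for x,y,z in [(285,108,58),(343,123,46),(318,225,46),(262,212,46)]]
print('post corners',np.round(b,1).tolist())
```

```text
guess [[606.0, 84.3, 16.0], [562.5, -169.6, 16.0], [363.9, -132.2, 16.0], [405.9, 120.1, 16.0]]
rect ((485.32928466796875, -23.105331420898438), (258.3775634765625, 203.8659210205078), 79.62919616699219)
sides [np.float64(257.53473602408144), np.float64(202.11402093807143), np.float64(255.72736120998235), np.float64(203.19789105752264)]
knob top z112 [ 425.2 -129.5  112. ]
hub top z63 [ 485.2 -116.    63. ]
cup rim z~110 [ 503.1 -232.8  110. ]
post corners [[576.0, -24.5], [569.0, -58.2], [507.7, -41.7], [516.6, -9.0]]
```

Run:
```python
from h import *
d=cam('top');s=cam('side')
def tri(a,b):
    e1,r1=ray(d,*a);e2,r2=ray(s,*b)
    t=np.linalg.lstsq(np.c_[r1,-r2],e2-e1,rcond=None)[0]
    return ((e1+r1*t[0]+e2+r2*t[1])/2).round(0),np.linalg.norm(e1+r1*t[0]-e2-r2*t[1]).round(1)
print('spatula handle end',tri((356,68),(450,65)),'blade low',tri((355,105),(440,148)))
print('cab base left front',onz(d,275,135,0),onz(s,370,178,0),'right',onz(d,365,130,0),onz(s,452,240,0))
px=lambda x,y:(255+x/5.3,145+y/5.3); sx=lambda x,y:(260+x/5.3,165+y/5.3)
print('knob top',tri(px(479,343),sx(318,275)))
for n,p,z in [('fixed face',(188,135),50),('f',(178,205),50),('mov',(375,148),50),('m',(360,215),50)]: print(n,onz(d,*px(*p),z).round(1))
E=0
bx=np.array([np.cos(-.175),np.sin(-.175)])
p=[541-200*bx[0],-35+200*.174,330]
print(robot.current_t())
robot.move_ptp([430,-10,300],[np.pi,0,-.175+np.pi/2]); 
print(robot.current_t(),robot.current_eef_rot(),robot.current_qpos())
w=cam('wrist'); print(w['eye'],w['orientation'],w['fovy'])
cv2.imwrite('pics/w1.png',w['img'])
```

```text
spatula handle end (array([ 697., -150.,  412.]), np.float64(0.1)) blade low (array([ 697., -163.,  230.]), np.float64(8.9))
cab base left front [700.84876698  88.43542052   0.        ] [692.65212603  67.85332641   0.        ] right [ 7.07315958e+02 -2.12019099e+02 -2.27373675e-13] [ 7.34718010e+02 -2.30686394e+02 -1.13686838e-13]
knob top (array([ 427., -130.,  115.]), np.float64(5.4))
fixed face [563.8  33.5  50. ]
f [521.6  40.   50. ]
mov [552.1 -76.6  50. ]
m [512.  -66.6  50. ]
0.25
2.3667 [-3.14141228e+00 -2.67880282e-04  1.39706108e+00] [-2.82526987e-01 -9.59635813e-03  1.64910421e+00  2.47291704e-04
  1.50229321e+00 -1.08808721e-01]
[443.37773542  66.7142094  465.91541895] [ 2.85868571e+00  1.62725676e-03 -1.73460861e-01] 67.86237794495592
```

View pics/w1.png

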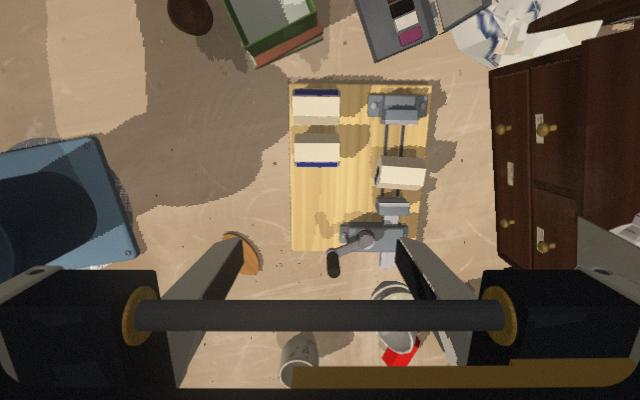

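The wrist view shows the board from (290,83) to (432,250) with yaw ≈ -10°. The vise post is at (402,172), the jaws at (400,107) and (395,207), the knob at (333,262). The cabinet front is at about x=700, well clear. Next I'll take an oblique wrist look at the post's near end to settle the glaze direction.

```bash
cat >> h.py <<'E'
YAW=-.175
def ori(board_euler_xyz_rot, yaw=YAW+np.pi/2):
    """tool orientation: down pose with given yaw, then rotated by rotation expressed in board axes"""
    B=R.from_euler('z',YAW); Rd=R.from_euler('xyz',[np.pi,0,yaw])
    return (B*board_euler_xyz_rot*B.inv()*Rd)
E
python3 - <<'E'
from h import *
w0=cam('wrist'); T=R.from_euler('xyz',robot.current_eef_rot()); p=np.array(robot.current_tcp_pos())
tc=T.inv().apply(np.array(w0['eye'])-p); Tc=T.inv()*R.from_euler('xyz',w0['orientation']); print('hand-eye',tc.round(1),Tc.as_matrix()[:,2].round(3))
bx=R.from_euler('z',YAW)
end=np.array([537,-25,40])+bx.apply([-31,-10,0])
best=None
for yaw in (YAW,YAW+np.pi):
  for th in (-.5,-.7,-.9,.5,.7):
    for dist in (200,240):
      o=ori(R.from_euler('y',th),yaw)
      # camera direction d to image pixel (320,110)
      f=K(w0); q=np.array([0,(120-w0['cy'])/f,1.]); dr=(o*Tc).apply(q/np.linalg.norm(q))
      eye=end-dist*dr; tcp=eye-o.apply(tc)
      q=robot.inverse_kinematics(tcp.tolist(),o.as_euler('xyz').tolist())
      print(round(yaw,2),th,dist,tcp.round(),dr.round(2),q is not None)
E
```

```text
hand-eye [  77.3   -0.  -166. ] [-0.279 -0.001  0.96 ]
-0.17 -0.5 200 [423. -15.  33.] [ 0.47 -0.08 -0.88] False
-0.17 -0.5 240 [404. -12.  69.] [ 0.47 -0.08 -0.88] True
-0.17 -0.7 200 [426. -16.  17.] [ 0.63 -0.11 -0.77] False
-0.17 -0.7 240 [401. -11.  48.] [ 0.63 -0.11 -0.77] False
-0.17 -0.9 200 [432. -17.   2.] [ 0.77 -0.13 -0.63] False
-0.17 -0.9 240 [401. -11.  27.] [ 0.77 -0.13 -0.63] False
-0.17 0.5 200 [455. -21. 106.] [-0.48  0.09 -0.87] True
-0.17 0.5 240 [474. -24. 141.] [-0.48  0.09 -0.87] True
-0.17 0.7 200 [469. -23. 115.] [-0.64  0.11 -0.76] True
-0.17 0.7 240 [495. -28. 145.] [-0.64  0.11 -0.76] True
2.97 -0.5 200 [554. -38. 106.] [ 0.48 -0.09 -0.87] True
2.97 -0.5 240 [535. -35. 141.] [ 0.48 -0.09 -0.87] True
2.97 -0.7 200 [541. -35. 115.] [ 0.64 -0.11 -0.76] False
2.97 -0.7 240 [515. -31. 145.] [ 0.64 -0.11 -0.76] False
2.97 -0.9 200 [525. -33. 121.] [ 0.77 -0.14 -0.62] True
2.97 -0.9 240 [494. -27. 145.] [ 0.77 -0.14 -0.62] True
2.97 0.5 200 [587. -44.  33.] [-0.47  0.08 -0.88] True
2.97 0.5 240 [605. -47.  69.] [-0.47  0.08 -0.88] True
2.97 0.7 200 [584. -43.  17.] [-0.63  0.11 -0.77] True
2.97 0.7 240 [609. -48.  48.] [-0.63  0.11 -0.77] True
```

Run:
```python
from h import *
w0=cam('wrist'); cv2.imwrite('pics/w1.png',w0['img'])
np.save('w1.npy',dict(w0),allow_pickle=True)
tc=np.array([77.3,0,-166]);T=R.from_euler('xyz',robot.current_eef_rot());Tc=T.inv()*R.from_euler('xyz',w0['orientation'])
bx=R.from_euler('z',YAW); end=np.array([537,-25,40])+bx.apply([-31,-10,0])
f=K(w0); q=np.array([0,(120-w0['cy'])/f,1.])
for th in (-.62,-.55,-.5):
  o=ori(R.from_euler('y',th),YAW); tcp=end-290*(o*Tc).apply(q/np.linalg.norm(q))-o.apply(tc)
  try: robot.move_ptp(tcp.tolist(),o.as_euler('xyz').tolist()); print(th,tcp); break
  except robot.MotionError as e: print(th,e)
w=cam('wrist'); np.save('w2.npy',dict(w),allow_pickle=True)
u,v=proj(w,end).astype(int); print(u,v,robot.current_t())
a=cv2.resize(w0['img'][75:275,282:442],(480,600),interpolation=cv2.INTER_CUBIC)
v0=max(0,v-60);u0=u-40
b=cv2.resize(w['img'][v0:v0+150,u0:u0+80],(320,600),interpolation=cv2.INTER_CUBIC); print(u0,v0)
cv2.imwrite('pics/w12.png',np.hstack([a,b]))
```

```text
-0.62 the arm cannot take that pose within its joint ranges
-0.55 [377.44805899  -7.37186606 106.23999737]
317 122 3.6167
277 62
```

View pics/w12.png

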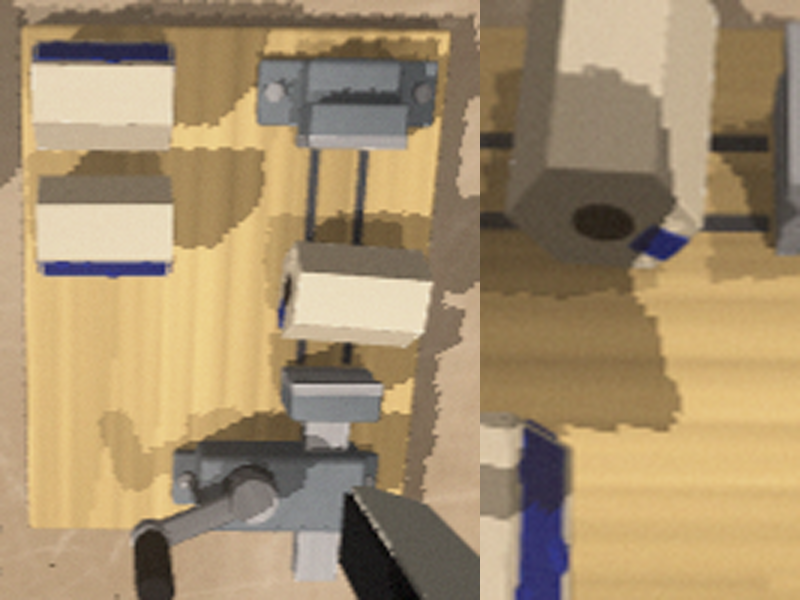

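The near end in the oblique view has blue only along its lower-right edge, so the glaze faces -y and down, 120° from the top. Two flats of roll about board -x are needed. Now I'll locate the bed, post, pivot and knob.

Run:
```python
from h import *
w=np.load('w1.npy',allow_pickle=True).item()
P=lambda x,y,z:onz(w,282+x/3-.33,75+y/3-.33,z)[:2]
c=[P(22,28,16),P(450,30,16),P(28,527,16)]
print('board',np.round(c,1).tolist(),'yaw x',np.degrees(np.arctan2(*(c[1]-c[0])[::-1])).round(2),'yaw y',np.degrees(np.arctan2(*(c[0]-c[2])[::-1])).round(2)-90, np.linalg.norm(c[1]-c[0]),np.linalg.norm(c[0]-c[2]))
f=(P(300,147,50)+P(408,147,50))/2; m=(P(285,383,50)+P(382,388,50))/2
print('fixed',f,'mov',m,'bed',(f+m)/2,np.linalg.norm(f-m), 'w',np.linalg.norm(P(285,383,50)-P(382,388,50)))
b=R.from_euler('z',YAW).as_matrix()[:2,:2]; bed=(f+m)/2
print('hub',P(252,490,63),b.T@(P(252,490,63)-bed)); print('knob top',P(150,595,112),b.T@(P(150,595,112)-bed),'foot',P(152,535,62),b.T@(P(152,535,62)-bed))
for n,p in [('spare1',(104,95)),('spare2',(105,232))]: print(n,b.T@(P(*p,58)-bed))
# post top face: bright mask inside ROI
g=w['img'][75+80:75+117,282+92:282+148]; 
hs=cv2.cvtColor(g,cv2.COLOR_BGR2HSV); mk=((hs[...,2]>205)&(hs[...,1]<75)).astype(np.uint8)
n,l,st,ce=cv2.connectedComponentsWithStats(mk); i=1+np.argmax(st[1:,4]); pts=np.argwhere(l==i)
W=np.array([onz(w,282+92+x,75+80+y,58)[:2] for y,x in pts],np.float32); r=cv2.minAreaRect(W); print('post top',r,b.T@(np.array(r[0])-bed),st[i])
```

```text
board [[408.9, 120.0], [607.5, 84.5], [361.0, -131.6]] yaw x -10.12 yaw y -10.780000000000001 201.70964860136314 256.09064591258016
fixed [548.8985893  41.1441579] mov [528.10302686 -68.68196676] bed [538.50080808 -13.76890443] 111.77760543432295 w 47.34477798604064
hub [ 480.86138142 -110.33712507] [ -39.94576008 -105.12878291]
knob top [ 425.32416238 -130.7787809 ] [ -91.07567493 -134.92770567] foot [ 429.07486649 -126.08926038] [ -88.19874074 -129.65678226]
spare1 [-111.87011001   77.59756672]
spare2 [-111.45509044   18.50067882]
post top ((541.9876098632812, -31.182201385498047), (30.27667999267578, 62.35423278808594), 76.25187683105469) [  6.46534295 -16.54025508] [  4  11  48  23 798]
```

```bash
sed -i 's/^YAW=.*/YAW=-.181/' h.py
cat >> h.py <<'E'
BED=np.array([540.5,-14.,16.]); PIV=np.array([480.5,-112.8,0])
def pose(axis,a,yaw=YAW,back=0.,over=16.):
    """TCP pose gripping the post's ends, tilted a about its axis; TCP 'over' beyond the axis, drawn back by 'back'"""
    o=R.from_euler('z',yaw)*R.from_euler('x',a)*R.from_euler('z',-yaw)*R.from_euler('xyz',[np.pi,0,yaw+np.pi/2])
    return (np.array(axis)+(over-back)*o.apply([0,0,1])).tolist(), o.as_euler('xyz').tolist()
def up(p,h): return [p[0],p[1],p[2]+h]
def roll(axis,yaw,target,a=np.pi/6):
    p0,o0=pose(axis,a,yaw,back=90); robot.move_ptp(p0,o0)
    robot.move_linear(pose(axis,a,yaw)[0],speed=150)
    robot.move_gripper(0.0); print('grip width',robot.current_gripper_width()*93)
    t=np.array(target); A=np.array(axis,float); A[:2]=t[:2]; A[2]+=14
    robot.move_linear(up(pose(axis,a,yaw)[0],14),speed=80)
    p1,o1=pose(A,-a); robot.move_linear(p1,o1,speed=30)
    hit=robot.move_linear(up(p1,-17),speed=25,f_stop=6); print('set',hit,np.round(np.array(robot.current_tcp_pos())-pose(t,-a)[0],1),'F',np.round(robot.current_contact_force(),1))
E
python3 - <<'E'
from h import *
for a in (np.pi/6,-np.pi/6):
  for b in (0,90): print(robot.inverse_kinematics(*pose([542.2,-29,37],a,-.23,back=b)) is not None)
p=robot.current_tcp_pos(); robot.move_linear(up(p,90),speed=200); robot.move_gripper(1.0)
roll([542.2,-29,37],-.23,[540.5,-14,37]); print(robot.current_t())
w=cam('wrist'); s=cam('side'); cv2.imwrite('pics/s2.png',np.hstack([cv2.resize(s['img'][165:275,290:400],(390,390)),cv2.resize(w['img'],(400,390))]))
E
```

```text
True
True
True
True
grip width 61.73608876287782
set True [-0.  -0.3  1.4] F [-0.1  0.7  3.2]
9.5333
```

View pics/s2.png

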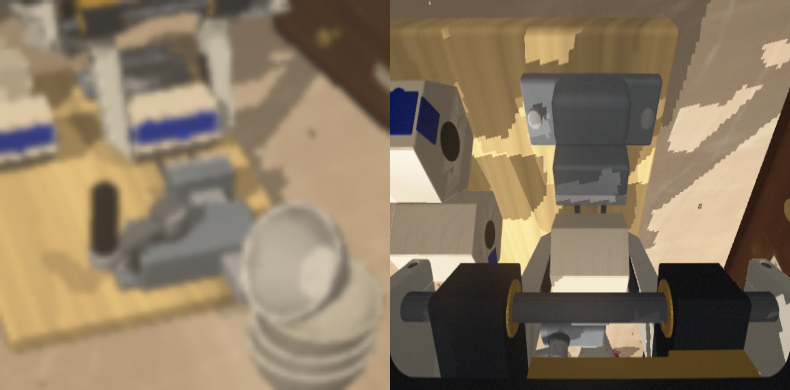

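The first roll worked: blue is now on the upper -y face (side crop, about (180,130)), and the grip width is 61.7 mm as expected. Next is the second roll, then release and check.

Run:
```python
from h import *
a=np.pi/6; A=[540.5,-14,37]
def release():
    robot.move_gripper(1.0); robot.move_linear(pose(A,-a,back=90)[0],speed=200)
release(); roll(A,YAW,A); release(); print(robot.current_t())
robot.move_linear(up(robot.current_tcp_pos(),40),speed=200)
w=cam('wrist'); s=cam('side'); t=cam('top'); np.save('t3.npy',dict(t),allow_pickle=True); np.save('w3.npy',dict(w),allow_pickle=True)
cv2.imwrite('pics/s3.png',np.hstack([cv2.resize(s['img'][165:275,290:400],(390,390)),cv2.resize(w['img'],(400,390))]))
```

```text
grip width 62.0488379279997
set True [-0.1 -0.3  0.5] F [0.3 0.8 4. ]
16.925
```

View pics/s3.png

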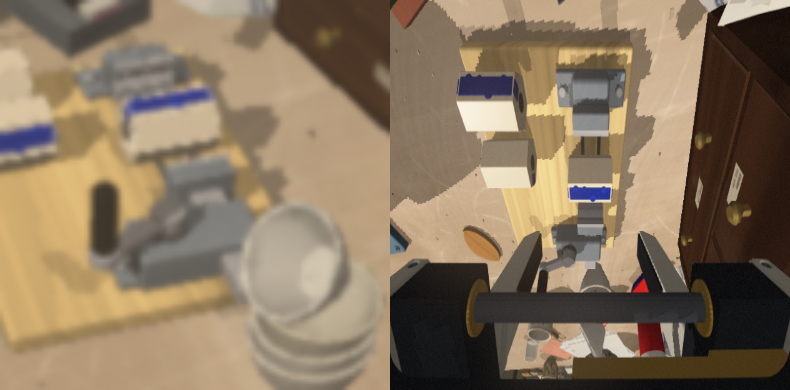

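Blue is on top and the post is lying between the jaws. I'll check that numerically from the wrist view, then cage the knob and crank, watching the force.

```bash
cat >> h.py <<'E'
def knob(c,z=71.):
    th=YAW+np.radians(205)-c
    return [PIV[0]+55*np.cos(th),PIV[1]+55*np.sin(th),z],[np.pi,0,(th+np.pi)%(2*np.pi)-np.pi]
def tang(c):
    th=YAW+np.radians(205)-c; return np.array([np.sin(th),-np.cos(th)]),np.array([np.cos(th),np.sin(th)])
E
python3 - <<'E'
from h import *
w=np.load('w3.npy',allow_pickle=True).item(); hs=cv2.cvtColor(w['img'],cv2.COLOR_BGR2HSV)
m=cv2.inRange(hs,(110,140,40),(130,255,255)); m[:,:420]=0; m[:150]=0; m[260:]=0
pts=cv2.findNonZero(m).reshape(-1,2); W=np.array([onz(w,*p,58)[:2] for p in pts],np.float32)
r=cv2.minAreaRect(W); print('blue',len(pts),r,'bed frame',R.from_euler('z',-YAW).apply([*(np.array(r[0])-BED[:2]),0]))
robot.move_gripper(.38)
p,o=knob(0); robot.move_ptp(up(p,75),o); print(robot.current_t(),robot.current_qpos().round(2))
for c in np.arange(0,2.5,.4): 
    q=robot.inverse_kinematics(*knob(c)); print(c,None if q is None else np.round(q[5],2))
hit=robot.move_linear(p,speed=80,f_stop=8); print('down',hit,robot.current_tcp_pos(),robot.current_contact_force().round(1))
w=cam('wrist'); s=cam('side'); cv2.imwrite('pics/s4.png',np.hstack([cv2.resize(s['img'][165:275,290:400],(390,390)),cv2.resize(w['img'],(400,390))]))
E
```

```text
Traceback (most recent call last):
AttributeError: 'NoneType' object has no attribute 'reshape'
```

Run:
```python
from h import *
w=np.load('w3.npy',allow_pickle=True).item(); hs=cv2.cvtColor(w['img'],cv2.COLOR_BGR2HSV)
m=cv2.inRange(hs,(105,120,40),(130,255,255)); m[:,:270]=0; m[:,380:]=0; m[:170]=0; m[225:]=0
pts=cv2.findNonZero(m)
if pts is not None:
    W=np.array([onz(w,*p,58)[:2] for p in pts.reshape(-1,2)],np.float32)
    r=cv2.minAreaRect(W); print('blue',len(pts),r,'bed frame',R.from_euler('z',-YAW).apply([*(np.array(r[0])-BED[:2]),0]))
robot.move_gripper(.38)
p,o=knob(0); robot.move_ptp(up(p,75),o); print(robot.current_t(),robot.current_qpos().round(2))
for c in np.arange(0,2.5,.4): 
    q=robot.inverse_kinematics(*knob(c)); print(c,None if q is None else np.round(q[5],2))
hit=robot.move_linear(p,speed=80,f_stop=8); print('down',hit,robot.current_tcp_pos(),robot.current_contact_force().round(1))
w=cam('wrist'); s=cam('side'); cv2.imwrite('pics/s4.png',np.hstack([cv2.resize(s['img'][165:275,290:400],(390,390)),cv2.resize(w['img'],(400,390))]))
```

```text
blue 743 ((539.8736572265625, -15.600488662719727), (18.24991226196289, 56.76237487792969), 78.0216064453125) bed frame [-0.32800166 -1.6870934   0.        ]
20.9 [-0.54  0.14  1.88 -0.    1.12 -2.37]
0.0 -2.37
0.4 -1.92
0.8 -1.47
1.2000000000000002 -1.02
1.6 -0.59
2.0 -0.17
2.4000000000000004 0.23
down False [ 427.64174347 -126.91139714   71.37280956] [ 0.2  0.6 -0.1]
```

View pics/s4.png

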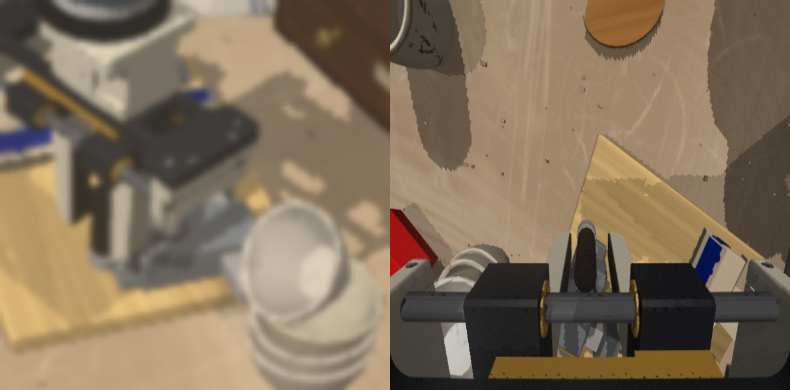

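The knob at (585,255) of the pasted wrist view stands between the fingers. The blue top measures 18 x 57 mm, centred within 2 mm of the bed. Now I'll crank in steps while reading the tangential and radial force.

Run:
```python
from h import *
w=cam('wrist'); k=lambda z:(proj(w,[*knob(0)[0][:2],z])*[400/640,390/400]+[390,0]).round(0)
print('pred foot/top in pasted pic',k(62),k(112))
robot.move_gripper(.25)
for c in np.arange(.12,1.9,.12):
    p,o=knob(c); hit=robot.move_linear(p,o,speed=60,f_stop=14)
    F=robot.current_contact_force()[:2]; t,r=tang(c)
    print(round(c,2),hit,'Ft %.1f Fr %.1f Fz %.1f'%(F@t,F@r,robot.current_contact_force()[2]),round(robot.current_t(),1))
    if hit: break
```

```text
pred foot/top in pasted pic [590. 238.] [590. 280.]
0.12 False Ft -1.3 Fr 0.1 Fz 1.3 22.9
0.24 False Ft -1.3 Fr -0.2 Fz 0.8 23.1
0.36 False Ft -1.8 Fr -0.1 Fz 1.7 23.4
0.48 False Ft -1.8 Fr -0.7 Fz 1.9 23.7
0.6 False Ft -1.8 Fr 0.2 Fz 1.7 23.9
0.72 False Ft -1.3 Fr 0.1 Fz 0.8 24.2
0.84 False Ft -0.8 Fr -0.3 Fz 1.5 24.5
0.96 False Ft -1.6 Fr 0.6 Fz 0.9 24.7
1.08 False Ft -2.4 Fr 0.9 Fz 0.6 25.0
1.2 False Ft -2.5 Fr -0.2 Fz 1.2 25.3
1.32 False Ft -2.4 Fr 0.5 Fz 1.8 25.5
1.44 False Ft -3.7 Fr -1.1 Fz 0.0 25.8
1.56 False Ft -3.8 Fr -0.5 Fz 0.7 26.1
1.68 False Ft -2.9 Fr -0.0 Fz -0.3 26.3
1.8 False Ft -3.4 Fr -0.3 Fz -0.7 26.6
```

Run:
```python
from h import *
for c in np.arange(1.86,2.44,.03):
    p,o=knob(c); hit=robot.move_linear(p,o,speed=25,f_stop=14)
    F=robot.current_contact_force()[:2]; t,r=tang(c)
    print(round(c,2),hit,'Ft %.1f Fr %.1f'%(F@t,F@r),round(robot.current_t(),1))
    if hit or F@t<-11: break
```

```text
1.86 False Ft -4.7 Fr 0.1 26.9
1.89 False Ft -5.3 Fr 0.2 27.1
1.92 False Ft -5.0 Fr -0.0 27.4
1.95 False Ft -4.8 Fr -0.1 27.6
1.98 False Ft -4.7 Fr 0.3 27.9
2.01 False Ft -5.5 Fr 0.5 28.1
2.04 False Ft -5.0 Fr 0.0 28.4
2.07 False Ft -4.7 Fr 0.2 28.6
2.1 False Ft -4.9 Fr -0.2 28.9
2.13 False Ft -4.9 Fr -0.2 29.1
2.16 False Ft -4.7 Fr 0.1 29.4
2.19 False Ft -4.9 Fr 0.3 29.6
2.22 False Ft -6.0 Fr -0.6 29.9
2.25 False Ft -4.7 Fr -0.3 30.1
2.28 False Ft -5.9 Fr -0.8 30.4
2.31 False Ft -9.5 Fr -0.6 30.6
2.34 False Ft -12.0 Fr -0.4 30.9
```

Force rose sharply to 12 N at command 2.34, which with the cage slack means crank ≈ 2.2, as expected for a clamped post. I'll let go, lift away and look.

Run:
```python
from h import *
robot.sleep(.3); F=robot.current_contact_force()[:2]; print('Ft',F@tang(2.34)[0])
robot.move_gripper(.45); robot.move_linear(up(robot.current_tcp_pos(),90),speed=120)
p=robot.current_tcp_pos(); robot.move_linear([p[0]-170,p[1]-30,p[2]+150],speed=250); print(robot.current_t(),robot.current_contact_force().round(1))
s=cam('side'); t=cam('top'); w=cam('wrist'); np.save('t5.npy',dict(t),allow_pickle=True);np.save('w5.npy',dict(w),allow_pickle=True)
cv2.imwrite('pics/s5.png',np.vstack([np.hstack([cv2.resize(s['img'][165:275,260:400],(450,340)),cv2.resize(t['img'][145:245,255:365],(340,340))]),cv2.resize(w['img'],(790,250))[:, :]]))
```

```text
Ft -12.912324434049944
33.7 [ 0.3 -0.4 -0.2]
```

View pics/s5.png

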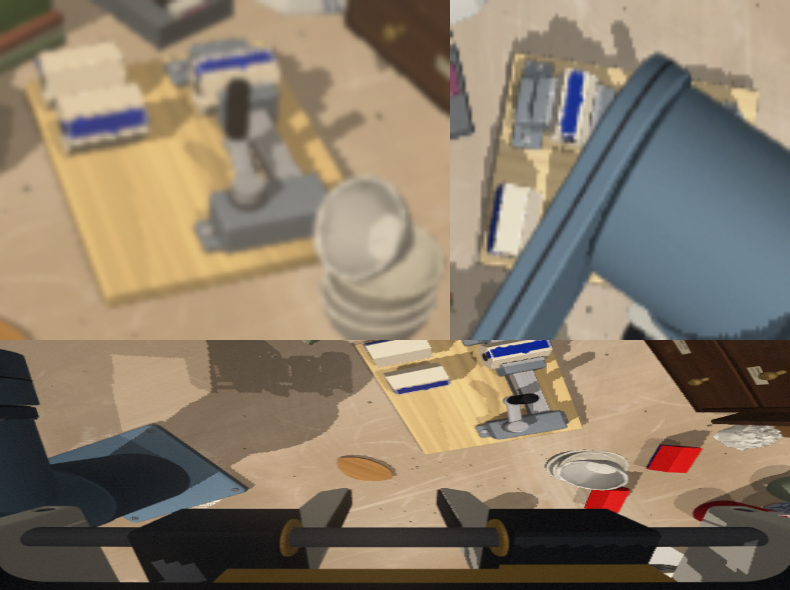

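The pictures show the post between both jaws with blue on top, and the spares and cups where they were. One numeric check, then hand in.

Run:
```python
from h import *
w=np.load('t5.npy',allow_pickle=True).item(); hs=cv2.cvtColor(w['img'],cv2.COLOR_BGR2HSV)
m=cv2.inRange(hs,(105,120,40),(130,255,255)); o=np.zeros_like(m); o[160:190,285:305]=m[160:190,285:305]
W=np.array([onz(w,*p,58)[:2] for p in cv2.findNonZero(o).reshape(-1,2)],np.float32)
r=cv2.minAreaRect(W); print('blue',r,'bed frame',R.from_euler('z',-YAW).apply([*(np.array(r[0])-BED[:2]),0]).round(1),robot.current_joint_vel().round(3))
robot.hand_in()
```

```text
blue ((545.4174194335938, 21.123533248901367), (15.070721626281738, 60.12767791748047), 79.08723449707031) bed frame [-1.5 35.4  0. ] [ 0.    -0.    -0.003 -0.     0.002 -0.   ]
the job is handed in; nothing more can be done
```

The post in the vise is clamped with its blue-glazed face up, and I handed the job in at about 34 s of the 64 s allowed. I don't have the verdict, because `hand_in` reports none.

- **Rolling:** I gripped the post by its ends and rolled it two flats (2 × 60°), setting it down on the board after each.
- **Cranking:** I cranked with the knob loosely held between the fingers. The knob force stayed near 5 N, then rose to about 12–13 N at a commanded 2.34 rad. Allowing for slack in the fingers, that is a crank angle of about 2.2 rad.
- **Final position:** The glazed face measured 1.5 mm from the bed along x and +35.4 mm along y. A post held in both grooves should sit at about +35 mm in y.
- **Bystanders:** By eye, the spares visible in the last pictures looked unmoved. I didn't re-measure the spares or cups, and the brown cup wasn't in the last pictures.
- **At hand-in:** The robot was clear of everything and at rest.

Two checks are softer than the rest:
- **Jaw squeeze:** I inferred it from the knob force; it was not measured directly.
- **Glaze size:** The blue measured 15–18 mm wide against a 24 mm face. I put that down to image resolution and an uneven glaze edge. The position and orientation agree with the post lying flat.

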